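# Zero the photometer, push in the sample, take the reading

### The arm

A 6-joint arm with a two-finger parallel gripper is mounted at the origin on the work surface. World frame = base frame: x ahead of the robot, y to its left, z up, the work surface at z = 0. Lengths are in mm, angles in rad, forces in N, time in s.
With the tool pointing down it reaches from about 350 to 975 mm from the base axis. Payload 17.4 kg.
Tool frame: the origin (TCP) lies on the centre line of the jaws, within the pads' length; the fingertips stand 11 mm ahead of it and the grasp point (between the pads) lies 8 mm behind it; z points along the fingers, y is the direction in which the jaws open and shut (so a half turn about z gives the same grasp; the last joint's range is limited). The gripper opens to 85 mm and grips with 20 to 120 N. Pads are 22 mm wide; open, the fingers measure 114 mm over their backs; the gripper's body (76 mm by 85 mm) begins 54 mm behind the grasp point. The pads swing forward as they close: fully open they stand 13 mm farther back than shut.
Start: joints at [-1.381, 0.116, 1.442, -0, 1.584, -0.038], TCP at [152.429, -657.57, 242.303] pointing down, gripper open.
Joint ranges: [-2.83, 2.83], [-0.83, 2.19], [0.07, 2.5], [-1.14, 4.28], [0.01, 3], [-2.97, 2.97]. Speed limits (rad/s): [1.89, 1.89, 2.22, 3.14, 3.14, 3.14].

### API

Orientations are given as a unit quaternion [w, x, y, z].
In Python, from rig import * gives the robot as it stands.
- The arm moves only by the tool play_rows, never from a script. Its argument "deltas" is a list of rows, each a list of 3 entries, a list of its own where there are three numbers: the shift along the tool's x, y, z in units of 100 mm (1.0 is 100 mm), then the turn about the tool's z in units of 2 rad (1.0 is 2 rad), then the closure, from 0 (fully open) to 1 (shut). A call has 1 to 20 rows; each row is the pose to reach, as a shift and turn from the pose commanded when the call began, along the tool's axes at that moment; what a row does not reach only later rows make up. A row lasts 1/12 s, in which the tool goes at most 41.7 mm and 7.16 degrees, less where a joint would pass 70% of its speed; a pose out of reach is approached as far as the arm can. A call with a number of a shift or a turn outside -1 to 1 is refused whole. A call with a gripper value outside its range is refused whole. The fingers move at their own pace and stop on an object; "squeeze" is the grip in N (left out, the last holds). Time passes only in rows, so rows that repeat a pose let the fingers close. It gives the time, the measured TCP pose, the force and the opening at its end, in the units of the state.
- read_state(): the state, without advancing time (a new reading comes with each control period).
- read_camera(name): name is "scene" or "top" or "wrist"; returns a dict with "pixels" (384x512x3 uint8, red, green, blue), "range_z" (384x512 float32, mm along the optical axis (not along the pixel's ray), 0 where there is no reading), "intrinsics" (3x3 intrinsics, pixels), "world_from_camera" (4x4, takes a point from camera to world coordinates). Camera axes: x right, y down, z forward; pixel columns grow to the right and rows downward; lengths in mm; the calibration is good to about 2 mm. A picture is of the moment at which its call begins.
- close_job(): hands the job in, once; it reports no verdict.
The state is a dict: "time": time; "qpos": joint angles; "joint_velocities": joint speeds; "joint_efforts": joint torques, N m; "eef_pos": TCP position; "tcp_rot": TCP orientation; "contact_force": force on the tool from outside, world axes, zero at the start; "wrist_torque": the same for the moment, N m; "opening": finger opening in mm.
Only numpy, scipy, OpenCV 4.12 (cv2) and the standard library are available. Lean on these libraries where they do the work, as an engineer would, in place of code of your own. Each camera call takes 0.05 s, during which the arm holds its last target.

### The job

Take a reading on the bench photometer with closed fingers: press the round key all the way down and let it up to zero the instrument while the vial is still out of the hood, then push the sample carriage fully home by its upright tab, and only then press the long bar key all the way down and let it up. Once the carriage is on its way in, do not press the round key again. Do not touch the vial in the carriage, do not press the square key, and leave the other vial, the beaker, the wash bottle and the jar where they stand.

Things in the scene. Friction and masses are not known exactly. Their poses are not given: they have to be found in the camera images.
- photometer: Off-white bench photometer, fixed; 300 mm deep (x) by 360 mm wide (y), flat deck 85 mm above the bench. Origin: centre of its underside. x points from its front (robot side) to its rear, y to its left, z up. Three black keys in a row at x = -70 mm and y = +45, -35, -115 mm (which key is where changes). Display 24 mm high at the rear middle of the deck.
- hood_mouth (a point): Foot of the middle of the hood's mouth, on the deck at the left. The hood is an off-white tunnel open to the front, 120 mm long to the rear, 80 mm wide, 58 mm high above the deck.
- round_key_top (a point): Round black key, 32 mm diameter. Point at the centre of its top; axes as the photometer's. The top stands 18 mm above the deck (12 mm above its own 6 mm high metal plate) when the key is up.
- bar_key_top (a point): Long black bar key, 20 mm along x by 56 mm along y. Point at the centre of its top; axes as the photometer's. The top stands 18 mm above the deck (12 mm above its own 6 mm high metal plate) when the key is up.
- square_key_top (a point): Square black key, 30 by 30 mm, to be left alone. Point at the centre of its top; axes as the photometer's. The top stands 18 mm above the deck (12 mm above its own 6 mm high metal plate) when the key is up.
- round_key (a joint): Round key. Press depth in m: 0 up, 0.006 fully down. Spring return; 2.4 N starts it moving down and 6 N holds it fully down.
- bar_key (a joint): Bar key. Press depth in m: 0 up, 0.006 fully down. Spring return; 2.4 N starts it moving down and 6 N holds it fully down.
- square_key (a joint): Square key. Press depth in m: 0 up, 0.006 fully down. Spring return; 2.4 N starts it moving down and 6 N holds it fully down.
- tab_face (a point): Centre of the front face of the carriage's upright grey tab, which is pushed; the tab is 40 mm wide (y), 8 mm thick (x) and reaches from 2 to 34 mm above the deck, this point being 18 mm above it. Its x axis is the direction in which the carriage is pushed. Between the tab and the vial is a flat metal bed.
- carriage (a joint): Travel of the sample carriage along the photometer's +x in m: 0 at the start (vial out in front of the hood), 0.060 is fully home against its stop (vial in the hood). Friction about 2 N; it stays where it is left.
- socket (a point): Floor centre of the carriage's square socket, 95 mm beyond the middle of the tab; the vial stands on it between 12 mm high walls.
- sample_vial: Sample vial, glass with white cap, 22 mm diameter, 39 mm tall, standing loose in the socket; origin at the centre of its underside.
- spare_mid (a point): Centre of the spare empty vial, 22 mm diameter, 39 mm tall, on a rubber pad at the right rear of the deck. Leave alone.
- beaker_mid (a point): Centre of a glass beaker, 68 mm diameter, 85 mm tall, on the bench to the left of the photometer. Leave alone.
- wash_mid (a point): Point 60 mm up the axis of a plastic wash bottle, 62 mm diameter, 173 mm tall with its spout, on the bench to the right. Leave alone.
- jar_mid (a point): Centre of an amber jar, 56 mm diameter, 85 mm tall, on the bench to the right. Leave alone.
Things that resemble listed ones, but are neither listed nor needed, are in the scene too. What is shaped like the sample_vial but brown, purple or yellow is not meant.

How it is judged (in metres and radians):
On the way, in this order (a step that is already met when the one before it is completed fails the run):
1. the round key is pressed down (at least 4.5 of 6 mm) with the carriage still out (value of joint round_key above 0.0045 m and value of joint carriage below 0.02 m), for 0.1 s.
2. the round key is up and the carriage is fully home (value of joint round_key below 0.0015 m and value of joint carriage above 0.057 m), for 0.1 s.
3. the bar key is pressed down (at least 4.5 of 6 mm) with the carriage home (value of joint bar_key above 0.0045 m and value of joint carriage above 0.057 m), for 0.1 s.
At the end, for the whole second after the job is handed in: The carriage is home (within 3 mm of its stop), all three keys are up (within 1.5 mm) and the vial stands upright in its socket (within 5 mm) (all of step 2 and value of joint each of bar_key, square_key below 0.0015 m and horizontal distance between sample_vial and socket below 0.005 m and z of sample_vial in the frame of socket below 0.006 m and angle between sample_vial's own z axis and vertical below 0.25 rad); the robot touches nothing.
It fails at once if the bar key is pressed (over 3 mm) before the carriage is home (value of joint bar_key above 0.003 m and value of joint carriage below 0.055 m).
It fails at once if the round key is pressed (over 3 mm) when the carriage has been moved in (beyond 20 mm) (value of joint round_key above 0.003 m and value of joint carriage above 0.02 m).
It fails at once if the square key is pressed (over 3 mm) (value of joint square_key above 0.003 m).
It fails at once if the robot touches the sample vial (over 0.5 N), or it leaves its socket or tips (contact force between any of the fingers, the arm and sample_vial above 0.5 N or z of sample_vial in the frame of socket above 0.01 m or angle between sample_vial's own z axis and vertical above 0.4 rad).
It fails at once if the spare vial, beaker, wash bottle or jar is moved (over 20 mm) (distance of any of beaker_mid, wash_mid, jar_mid, spare_mid from where it was at the start of the episode above 0.02 m).
It also fails if it takes over 45 s, if anything falls off the work surface, if the arm or the gripper's body presses on something with over 40 N, if the wrist force passes 120 N, or if a joint passes its speed limit or range.

## Working session

There is one attempt and no reset: what is moved stays moved. The work goes in short steps, Python scripts to look and compute and a tool call to move; the robot and the scene stay as the last step left them, time stands still between calls to the robot, and variables do not carry over. Pictures are saved under pics/ and viewed, and the job is handed in when it is done.

Besides the shell and the picture viewer there is one more tool, called after "Emit:" as name(argument=value, ...) on one line, values as JSON. play_rows: Moves the arm, as the interface text tells. Its arguments: {"type":"object","properties":{"deltas":{"type":"array","items":{"type":"array"}},"squeeze":{"type":"number"}},"required":["deltas"]}

```bash
ls; mkdir -p pics; python3 - <<'E'
from rig import *
import cv2,numpy as np
s=read_state();print({k:np.round(v,3) for k,v in s.items()})
for n in("scene","top","wrist"):
    c=read_camera(n);np.savez(f"pics/{n}0.npz",**c)
    cv2.imwrite(f"pics/{n}0.png",c["pixels"][:,:,::-1])
    print(n,np.round(c["world_from_camera"],3).tolist(),c["intrinsics"].tolist())
E
```

```text
pics
{'time': np.float64(0.0), 'qpos': array([-1.381,  0.116,  1.442,  0.   ,  1.584, -0.038]), 'joint_velocities': array([-0.001, -0.002,  0.   , -0.001,  0.   , -0.   ]), 'joint_efforts': array([-3.0000e-03, -7.3199e+01, -6.3249e+01, -0.0000e+00,  6.0000e-03,
        0.0000e+00]), 'eef_pos': array([ 152.385, -657.381,  241.548]), 'tcp_rot': array([-0.001,  0.994,  0.114, -0.   ]), 'contact_force': array([ 0.144, -0.617, -0.242]), 'wrist_torque': array([ 0.003, -0.024,  0.022]), 'opening': np.float64(85.58)}
scene [[-0.48, 0.527, -0.701, 1213.988], [0.877, 0.272, -0.395, 346.503], [-0.018, -0.805, -0.593, 588.786], [0.0, 0.0, 0.0, 1.0]] [[358.5515659311847, 0.0, 251.22274619692368], [0.0, 358.5515659311847, 191.99548634573316], [0.0, 0.0, 1.0]]
top [[0.029, -0.983, 0.183, 411.608], [-1.0, -0.029, 0.007, 14.26], [-0.001, -0.183, -0.983, 1164.848], [0.0, 0.0, 0.0, 1.0]] [[426.38225045159595, 0.0, 260.6141166072647], [0.0, 426.38225045159595, 194.0765142054551], [0.0, 0.0, 1.0]]
wrist [[0.226, -0.927, -0.3, 229.768], [-0.974, -0.215, -0.068, -640.742], [-0.001, 0.308, -0.951, 373.507], [0.0, 0.0, 0.0, 1.0]] [[265.09413248967877, 0.0, 257.0715817796992], [0.0, 265.09413248967877, 187.55514210450403], [0.0, 0.0, 1.0]]
```

View pics/top0.png

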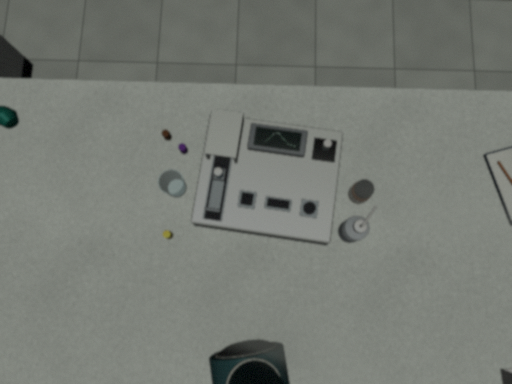

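View pics/scene0.png

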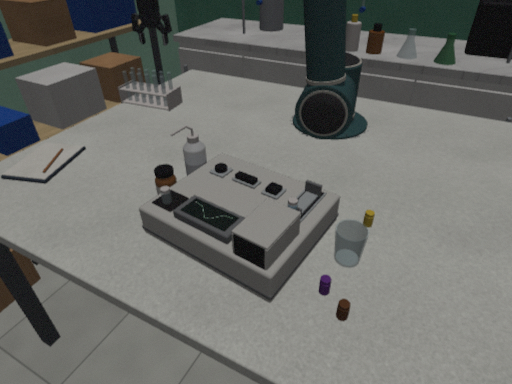

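Top view: the photometer spans about (195–340, 110–240). The square key is at (247,199), the bar at (278,203) and the round key at (310,208). The tab is near (213,215), the vial cap at (218,172) and the hood at (225,133). Possible mix-ups are the three black keys and the brown, purple and yellow vials at (166,134), (183,148) and (168,234). Next I'll check a close crop and measure.

```bash
cat > h.py <<'E'
import numpy as np,cv2
def load(n): return dict(np.load(f"pics/{n}.npz"))
def cloud(c):
    K=c["intrinsics"];T=c["world_from_camera"];z=c["range_z"]
    v,u=np.mgrid[:384,:512]
    P=np.stack([(u-K[0,2])/K[0,0]*z,(v-K[1,2])/K[1,1]*z,z],-1)
    return P@T[:3,:3].T+T[:3,3]
def proj(c,p):
    K=c["intrinsics"];T=c["world_from_camera"]
    q=(np.asarray(p,float)-T[:3,3])@T[:3,:3]
    return q[...,:2]/q[...,2:]*K[0,0]+K[:2,2]
E
python3 - <<'E'
from h import *
c=load("top0");P=cloud(c)
cv2.imwrite("pics/crop0.png",cv2.resize(c["pixels"][105:250,185:350,::-1],None,fx=4.5,fy=4,interpolation=cv2.INTER_CUBIC))
for n,(u,v) in dict(sq=(247,199),bar=(278,203),rnd=(310,208),tab=(213,215),cap=(218,171),hood=(225,133),deck=(260,180),bench=(260,300)).items(): print(n,np.round(P[v-1:v+2,u-1:u+2].reshape(-1,3).mean(0),1), np.round(P[v,u],1))
# deck outline via height
z=P[...,2]; m=((z>78)&(z<93)).astype(np.uint8); m[:100]=0;m[250:]=0;m[:,:190]=0;m[:,345:]=0
n,l,st,_=cv2.connectedComponentsWithStats(m);i=1+st[1:,4].argmax()
q=P[l==i]; print(np.median(q[:,2]),len(q))
r=cv2.minAreaRect(q[:,:2].astype(np.float32));print(r,cv2.boxPoints(r))
for a,b in ((95,125),(125,160)):
    m=((z>a)&(z<b)).astype(np.uint8);m[:100]=0;m[250:]=0;m[:,:190]=0;m[:,345:]=0
    n,l,st,ce=cv2.connectedComponentsWithStats(m)
    for k in range(1,n):
        if st[k,4]>8: print(a,st[k],np.round(P[l==k].mean(0),1))
E
```

```text
sq [595.   55.5 104.7] [595.2  55.6 103.7]
bar [587.  -22.9 105.1] [586.9 -22.8 105.6]
rnd [ 576.7 -103.6  104.5] [ 576.7 -103.5  104.8]
tab [554.3 141.4  86.5] [554.4 141.5  85.7]
cap [658.7 129.  133. ] [658.5 129.  133.6]
hood [754.2 115.  143.8] [754.7 115.1 142.3]
deck [622.3  23.  206.5] [648.3  24.3  89.7]
bench [342.1  15.5   1.9] [342.2  15.5   3.2]
86.45732661384943 11360
((660.73681640625, 4.53729248046875), (360.3397521972656, 300.3004150390625), 83.30147552490234) [[ 490.59564 -156.88838]
 [ 788.8461  -191.91698]
 [ 830.878    165.96297]
 [ 532.6275   200.99156]]
95 [239 117   5  30  35] [769.8  77.  110.4]
95 [ 247  123   61   35 1556] [751.  -16.6 108.7]
95 [322 142   9   9  41] [ 735.2 -139.9  112.5]
95 [234 149   5  15  23] [701.7  86.5 108.8]
95 [206 155   4   4  13] [701.2 159.6 110. ]
95 [212 169  14  12  78] [652.  128.  106.7]
95 [211 187   3   9  11] [614.  145.7  95.6]
95 [214 188   6   4   9] [618.8 133.4  96. ]
95 [239 193  15  13 148] [595.5  57.7 103.4]
95 [266 198  24  12 188] [586.4 -21.7 104. ]
95 [302 201  14  16 142] [ 576.8 -101.2  103.3]
95 [204 206  17   8  77] [563.  140.2 114.3]
125 [ 204  109   40   51 1504] [752.9 118.2 143.9]
125 [324 140   8   7  35] [ 741.  -144.   126.3]
125 [214 168   8   9  55] [657.1 130.  132.1]
```

View pics/crop0.png

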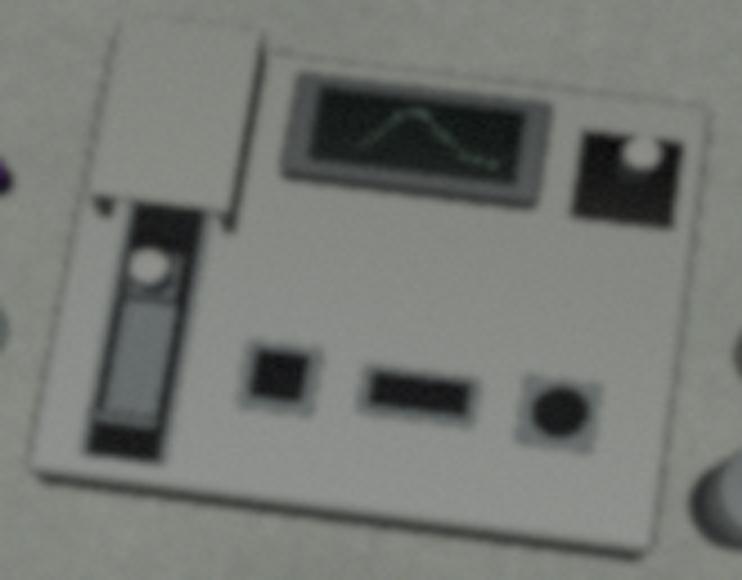

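Geometry is consistent: the deck fit is 360.3×300.3 mm with its top at about 86 mm, and the origin is (660.7, 4.5) with yaw −0.117 rad. The predicted key centres match the measured ones within about 2 mm, and the key tops are at about 103. The round key is the right-hand one, next to the wash bottle. First move: close the fingers, turn to the photometer's yaw, and go across at the current height.

Emit:
play_rows(deltas=[[[0.15,-0.25,0],0.05,1],[[0.3,-0.5,0],0.1,1],[[0.45,-0.75,0],0.15,1],[[0.6,-1.0,0],0.173,1]], squeeze=40)

```text
time: 0.48
eef_pos: [188.4, -545.3, 241.8]
tcp_rot: [-0.0, 0.998, -0.062, -0.0]
contact_force: [0.9, 0.6, 1.0]
opening: 38.7
```

```bash
cat > t.py <<'E'
from rig import *
import numpy as np
from scipy.spatial.transform import Rotation as R
O=np.array([660.7,4.5,0]);Y=-0.1169
Rp=R.from_euler('z',Y)
def loc(l): return O+Rp.apply(l)
s=read_state();q=s["tcp_rot"];r=R.from_quat([q[1],q[2],q[3],q[0]])
p=s["eef_pos"]
print("t",s["time"],"pos",np.round(p,1),"loc",np.round(Rp.inv().apply(p-O),1),"F",np.round(s["contact_force"],1),"open",s["opening"])
print("yawtool-vs-phot",np.round(np.arctan2(*r.as_matrix()[[1,0],0])-Y,4), "tilt",np.round(r.as_matrix()[:,2],3))
for n,l in dict(round=(-70,-115,116),bar=(-70,-35,116),tab=(-135,123.5,108)).items(): print(n,np.round(r.inv().apply(loc(l)-p),1))
E
python3 t.py
```

```text
t 0.4833 pos [ 188.4 -545.3  241.8] loc [-404.9 -601.1  241.8] F [0.9 0.6 1. ] open 38.72560549573324
yawtool-vs-phot -0.0076 tilt [-0.     0.001 -1.   ]
round [ 331.2 -488.6  126. ]
bar [ 330.6 -568.5  126.1]
tab [ 264.4 -726.5  134.2]
```

Emit:
play_rows(deltas=[[[0.2,-0.3,0],0,1],[[0.43,-0.63,0],0,1],[[0.67,-1.0,0],0,1]])

```text
time: 0.73
eef_pos: [265.4, -455.8, 242.1]
tcp_rot: [0.0, 0.998, -0.06, -0.0]
contact_force: [0.3, -1.0, -0.3]
opening: 0.8
```

Emit:
play_rows(deltas=[[[0.22,-0.33,0],0,1],[[0.44,-0.66,0],0,1],[[0.67,-1.0,0],0,1]])

```text
time: 0.98
eef_pos: [344.0, -364.0, 242.3]
tcp_rot: [0.0, 0.998, -0.059, 0.0]
contact_force: [0.9, -1.5, 0.5]
opening: 0.3
```

Emit:
play_rows(deltas=[[[0.22,-0.33,0],0,1],[[0.44,-0.66,0],0,1],[[0.67,-1.0,0],0,1]])

```text
time: 1.23
eef_pos: [422.4, -272.5, 242.4]
tcp_rot: [0.0, 0.998, -0.059, 0.0]
contact_force: [-0.1, -1.2, -0.3]
opening: 0.1
```

Emit:
play_rows(deltas=[[[0.22,-0.33,0],0,1],[[0.44,-0.66,0],0,1],[[0.67,-1.0,0],0,1],[[0.67,-1.0,0],0,1]])

```text
time: 1.57
eef_pos: [503.0, -178.2, 241.9]
tcp_rot: [-0.001, 0.998, -0.057, 0.0]
contact_force: [-0.1, -0.3, 0.1]
opening: -0.3
```

```bash
python3 t.py
```

```text
t 1.5667 pos [ 503.  -178.2  241.9] loc [-135.3 -199.9  241.9] F [-0.1 -0.3  0.1] open -0.3170912438635625
yawtool-vs-phot 0.0032 tilt [ 0.     0.002 -1.   ]
round [ 65.6 -84.4 126. ]
bar [  65.8 -164.4  126.1]
tab [   1.4 -323.1  134.4]
```

Emit:
play_rows(deltas=[[[0.22,-0.28,0],0,1],[[0.44,-0.56,0],0,1],[[0.656,-0.844,0],0,1],[[0.656,-0.844,0.3],0,1],[[0.656,-0.844,0.6],0,1],[[0.656,-0.844,0.9],0,1],[[0.656,-0.844,0.9],0,1],[[0.656,-0.844,0.9],0,1]])

```text
time: 2.23
eef_pos: [574.6, -106.7, 151.6]
tcp_rot: [-0.0, 0.998, -0.059, -0.001]
contact_force: [-0.1, 0.1, 1.0]
opening: -0.0
```

```bash
python3 t.py; python3 - <<'E'
from rig import *
from h import *
o=[]
for n in("scene","wrist"):
    c=read_camera(n);np.savez(f"pics/{n}1.npz",**c)
    im=c["pixels"][:,:,::-1]
    o.append(cv2.resize(im[130:290,130:345],(400,298)) if n=="scene" else cv2.resize(im,(400,298)))
cv2.imwrite("pics/a1.png",np.hstack(o))
E
```

```text
t 2.2333 pos [ 574.6 -106.7  151.6] loc [ -72.6 -120.5  151.6] F [-0.1  0.1  1. ] open -0.04742645035552198
yawtool-vs-phot -0.0013 tilt [-0.003  0.001 -1.   ]
round [ 2.7 -5.5 35.6]
bar [  2.6 -85.5  35.6]
tab [ -62.6 -243.9   43.8]
```

View pics/a1.png

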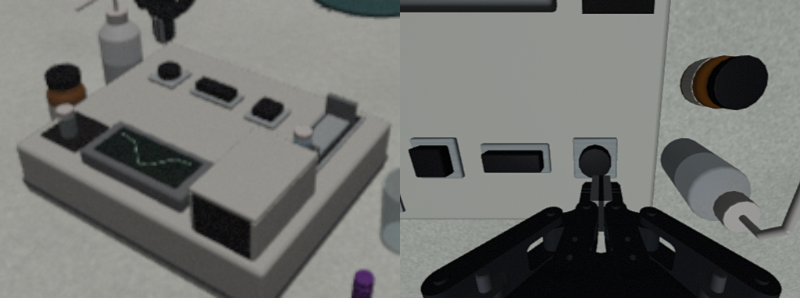

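The fingertips are above and slightly right of the round key (wrist half of the picture, key at about (595,160)). I'll correct by −5.5 mm in y and press.

Emit:
play_rows(deltas=[[[0.027,-0.055,0.1],0,1],[[0.027,-0.055,0.25],0,1],[[0.027,-0.055,0.35],0,1],[[0.027,-0.055,0.4],0,1],[[0.027,-0.055,0.43],0,1],[[0.027,-0.055,0.45],0,1],[[0.027,-0.055,0.45],0,1]])

```text
time: 2.92
eef_pos: [578.7, -101.5, 108.3]
tcp_rot: [-0.0, 0.998, -0.059, 0.0]
contact_force: [-3.3, 1.9, 5.0]
opening: 0.1
```

```bash
python3 t.py; python3 - <<'E'
from rig import *
from h import *
c=read_camera("wrist")
im=c["pixels"][:,:,::-1]
cv2.imwrite("pics/a2.png",im)
E
```

```text
t 2.9167 pos [ 578.7 -101.5  108.3] loc [ -69.1 -114.9  108.3] F [-3.3  1.9  5. ] open 0.05476815966974916
yawtool-vs-phot -0.0013 tilt [ 0.001  0.    -1.   ]
round [-0.9  0.1 -7.7]
bar [ -1.  -79.9  -7.7]
tab [ -66.2 -238.3    0.3]
```

View pics/a2.png

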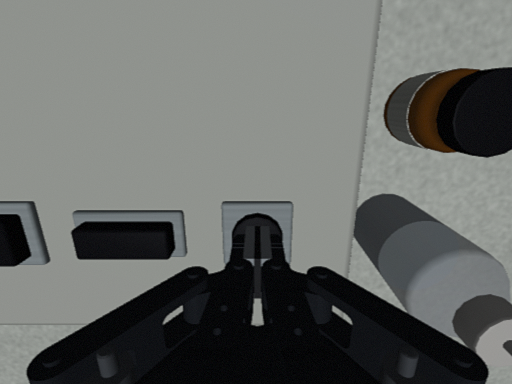

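The tip is centred on the round key at about (258,235), and 5 N means it is part way down. I'll press on until the force rises above 6 N.

Emit:
play_rows(deltas=[[[0,0,0.02],0,1],[[0,0,0.03],0,1],[[0,0,0.03],0,1],[[0,0,0.03],0,1]])

```text
time: 3.3
eef_pos: [579.0, -101.7, 107.7]
tcp_rot: [0.0, 0.998, -0.059, 0.001]
contact_force: [-13.9, 4.2, 26.8]
opening: -0.1
```

26.8 N is well past the 6 N hold, so the key is on its stop. Now I'll let it up and lift.

Emit:
play_rows(deltas=[[[0,0,0.03],0,1],[[0,0,-0.1],0,1],[[0,0,-0.3],0,1],[[0,0,-0.55],0,1],[[-0.1,-0.1,-0.55],0,1],[[-0.3,-0.4,-0.55],0,1],[[-0.5,-0.7,-0.55],0,1],[[-0.71,-1,-0.55],0,1]])

```text
time: 3.97
eef_pos: [519.0, 6.9, 159.5]
tcp_rot: [-0.0, 0.998, -0.06, 0.0]
contact_force: [0.4, 0.6, 0.1]
opening: -0.1
```

Emit:
play_rows(deltas=[[[0,-0.35,0],0,1],[[0,-0.7,0],0,1],[[0,-1,0],0,1],[[0,-1,0],0,1],[[0,-1,0],0,1]])

```text
time: 4.38
eef_pos: [531.4, 106.6, 159.5]
tcp_rot: [0.0, 0.998, -0.058, 0.0]
contact_force: [0.4, -2.0, -0.1]
opening: 0.1
```

```bash
python3 t.py; python3 - <<'E'
from rig import *
from h import *
c=read_camera("wrist")
np.savez("pics/w3.npz",**c)
im=c["pixels"][:,:,::-1]
cv2.imwrite("pics/a3.png",im)
E
```

```text
t 4.3833 pos [531.4 106.6 159.5] loc [-140.3   86.3  159.5] F [ 0.4 -2.  -0.1] open 0.08164104745896636
yawtool-vs-phot 0.0011 tilt [ 0. -0. -1.]
round [ 70.1 201.3  43.5]
bar [ 70.1 121.3  43.5]
tab [  5.3 -37.2  51.5]
```

View pics/a3.png

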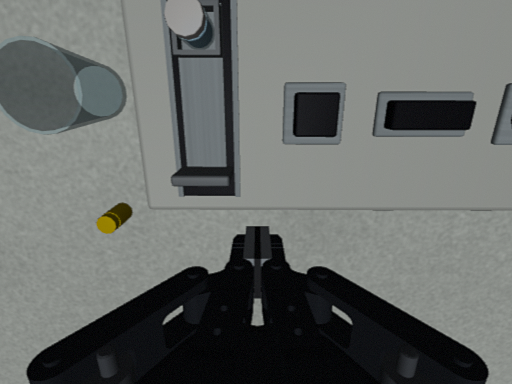

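The wrist view shows the tab at (202,178), the flat bed behind it, and the vial up at (190,20). The square key at (315,112) is well to the right. Next I'll measure the tab here.

```bash
python3 - <<'E'
from h import *
from scipy.spatial.transform import Rotation as R
c=load("w3");P=cloud(c)
L=R.from_euler('z',-0.1169).inv().apply((P-[660.7,4.5,0]).reshape(-1,3)).reshape(P.shape)
m=np.zeros((384,512),bool);m[160:195,165:242]=1
z=L[...,2];s=L[m&(z>108)&(z<130)];print(len(s),s.min(0),s.max(0),s.mean(0),np.median(s,0))
for v in range(166,200,3): print(v,np.round(L[v,203],1))
E
```

```text
816 [-115.3691329   104.01837574  108.00176311] [-107.39892599  144.09489324  121.25354366] [-110.51877688  123.47097111  117.53061553] [-110.19155175  123.5154412   118.67386526]
166 [-107.9  127.1   91.7]
169 [-108.   125.3  101.1]
172 [-107.9  123.5  110.1]
175 [-108.1  122.1  117.4]
178 [-109.8  121.9  118.8]
181 [-111.8  121.9  119.4]
184 [-113.9  122.1  119.4]
187 [-127.   129.5   85.4]
190 [-129.2  129.4   86.4]
193 [-131.8  129.6   86.3]
196 [-134.3  129.7   86.7]
199 [-137.5  130.2   85.1]
```

The tab spans y 104–144 (40 mm), its front face is at x ≈ −115.5 and its top is 119, all as specified. I'll go down in front of it.

Emit:
play_rows(deltas=[[[0,-0.2,0],0,1],[[0,-0.372,0],0,1],[[0,-0.372,0.2],0,1],[[0,-0.372,0.4],0,1],[[0,-0.372,0.51],0,1],[[0,-0.372,0.51],0,1]])

```text
time: 4.93
eef_pos: [534.9, 141.0, 105.8]
tcp_rot: [0.001, 0.998, -0.06, -0.002]
contact_force: [-0.9, -0.0, 0.7]
opening: -0.2
```

```bash
python3 t.py; python3 - <<'E'
from rig import *
from h import *
c=read_camera("wrist")
im=c["pixels"][:,:,::-1]
cv2.imwrite("pics/a4.png",im)
E
```

```text
t 4.9333 pos [534.9 141.  105.8] loc [-140.8  120.9  105.8] F [-0.9 -0.   0.7] open -0.24570231074978213
yawtool-vs-phot -0.0026 tilt [-0.003 -0.001 -1.   ]
round [ 71.4 235.8 -10.1]
bar [ 71.2 155.8 -10.2]
tab [ 5.8 -2.6 -2.2]
```

View pics/a4.png

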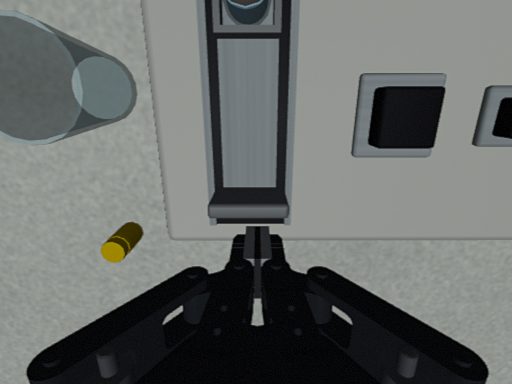

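The finger is centred in front of the tab at (250,205). I'll push slowly.

Emit:
play_rows(deltas=[[[0.05,-0.02,0],0,1],[[0.1,-0.02,0],0,1],[[0.13,-0.02,0],0,1],[[0.16,-0.02,0],0,1],[[0.19,-0.02,0],0,1],[[0.23,-0.02,0],0,1],[[0.27,-0.02,0],0,1],[[0.31,-0.02,0],0,1],[[0.35,-0.02,0],0,1],[[0.39,-0.02,0],0,1],[[0.43,-0.02,0],0,1],[[0.47,-0.02,0],0,1],[[0.51,-0.02,0],0,1],[[0.55,-0.02,0],0,1],[[0.59,-0.02,0],0,1],[[0.63,-0.02,0],0,1],[[0.66,-0.02,0],0,1],[[0.68,-0.02,0],0,1],[[0.7,-0.02,0],0,1],[[0.7,-0.02,0],0,1]])

```text
time: 6.65
eef_pos: [606.0, 135.9, 108.2]
tcp_rot: [0.0, 0.998, -0.059, 0.0]
contact_force: [-0.0, -0.2, -0.6]
opening: -0.0
```

```bash
python3 t.py
```

```text
t 6.65 pos [606.  135.9 108.2] loc [-69.7 124.2 108.2] F [-0.  -0.2 -0.6] open -0.019473450148262777
yawtool-vs-phot -0.0014 tilt [ 0. -0. -1.]
round [ -0.  239.2  -7.8]
bar [-1.000e-01  1.592e+02 -7.800e+00]
tab [-65.3   0.8   0.2]
```

Emit:
play_rows(deltas=[[[0.01,0,0],0,1],[[0.02,0,0],0,1],[[0.03,0,0],0,1],[[0.04,0,0],0,1],[[0.04,0,0],0,1],[[0.04,0,0],0,1]])

```text
time: 7.15
eef_pos: [608.3, 135.7, 108.2]
tcp_rot: [0.0, 0.998, -0.059, -0.002]
contact_force: [-16.8, 0.5, 6.0]
opening: -0.2
```

```bash
python3 t.py; python3 - <<'E'
from rig import *
from h import *
c=read_camera("wrist")
im=c["pixels"][:,:,::-1]
cv2.imwrite("pics/a5.png",im)
E
```

```text
t 7.15 pos [608.3 135.7 108.2] loc [-67.4 124.2 108.2] F [-16.8   0.5   6. ] open -0.1513809987288532
yawtool-vs-phot -0.0011 tilt [-0.004 -0.    -1.   ]
round [ -2.4 239.2  -7.7]
bar [ -2.5 159.2  -7.7]
tab [-67.6   0.7   0.5]
```

View pics/a5.png

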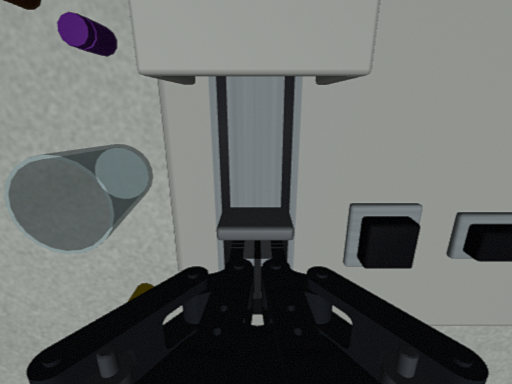

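A reaction of 16.8 N at the expected place (x −67.4 against −66.5 predicted) means the carriage is on its stop. I'll back off, lift, and check the tab before going to the bar key.

Emit:
play_rows(deltas=[[[-0.05,0,0],0,1],[[-0.25,0,0],0,1],[[-0.45,0,0],0,1],[[-0.55,0,-0.1],0,1],[[-0.55,0,-0.3],0,1],[[-0.55,0,-0.6],0,1],[[-0.55,0,-0.6],0,1],[[-0.55,0,-0.6],0,1]])

```text
time: 7.87
eef_pos: [555.8, 142.2, 170.2]
tcp_rot: [-0.0, 0.998, -0.059, 0.002]
contact_force: [-0.3, -0.6, -0.8]
opening: 0.0
```

```bash
python3 t.py; python3 - <<'E'
from rig import *
from h import *
from scipy.spatial.transform import Rotation as R
c=read_camera("wrist")
P=cloud(c)
L=R.from_euler('z',-0.1169).inv().apply((P-[660.7,4.5,0]).reshape(-1,3)).reshape(P.shape)
m=(L[...,2]>108)&(L[...,2]<130)&(abs(L[...,1]-123.5)<25)&(L[...,0]>-75)&(L[...,0]<-30)
s=L[m];print(len(s),s.min(0),s.max(0),s.mean(0))
cv2.imwrite("pics/a6.png",c["pixels"][:,:,::-1])
E
```

```text
t 7.8667 pos [555.8 142.2 170.2] loc [-120.3  124.5  170.2] F [-0.3 -0.6 -0.8] open 0.0036239420672704776
yawtool-vs-phot -0.0012 tilt [ 0.004  0.001 -1.   ]
round [ 50.4 239.5  54.2]
bar [ 50.3 159.5  54.2]
tab [-14.9   1.1  62.2]
743 [-55.67889016 104.64588438 112.02503028] [-47.78894694 143.99914969 121.37694012] [-51.60172281 124.1704031  118.55393132]
```

View pics/a6.png

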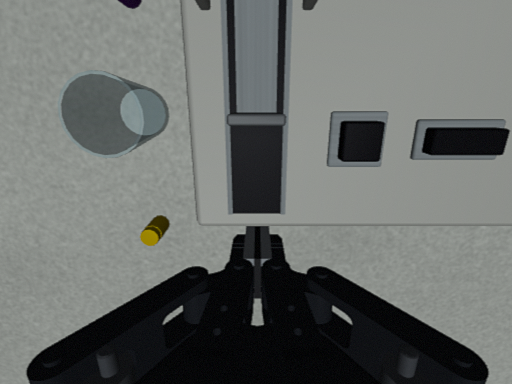

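The tab moved from x −115.4 to −55.7, which is 59.7 mm of travel, so the carriage is home. Now I'll cross to the bar key at this height.

Emit:
play_rows(deltas=[[[0.1,0.3,0],0,1],[[0.2,0.6,0],0,1],[[0.3,0.9,0],0,1],[[0.3,1.0,0],0,1]])

```text
time: 8.25
eef_pos: [573.3, 36.0, 166.8]
tcp_rot: [0.001, 0.998, -0.06, -0.001]
contact_force: [-0.9, -0.4, -0.7]
opening: 0.3
```

Emit:
play_rows(deltas=[[[0.1,0.3,0],0,1],[[0.2,0.595,0],0,1],[[0.2,0.595,0.15],0,1],[[0.2,0.595,0.3],0,1],[[0.2,0.595,0.3],0,1],[[0.2,0.595,0.3],0,1]])

```text
time: 8.75
eef_pos: [585.2, -22.1, 137.0]
tcp_rot: [-0.0, 0.998, -0.059, -0.001]
contact_force: [-0.4, 0.6, -0.4]
opening: 0.1
```

```bash
python3 t.py; python3 - <<'E'
from rig import *
from h import *
c=read_camera("wrist")
cv2.imwrite("pics/a7.png",c["pixels"][:,:,::-1])
E
```

```text
t 8.75 pos [585.2 -22.1 137. ] loc [-71.8 -35.2 137. ] F [-0.4  0.6 -0.4] open 0.1028570383768819
yawtool-vs-phot -0.0014 tilt [-0.002  0.    -1.   ]
round [ 2.  79.8 21. ]
bar [ 1.9 -0.2 21. ]
tab [ -63.3 -158.6   29.2]
```

View pics/a7.png

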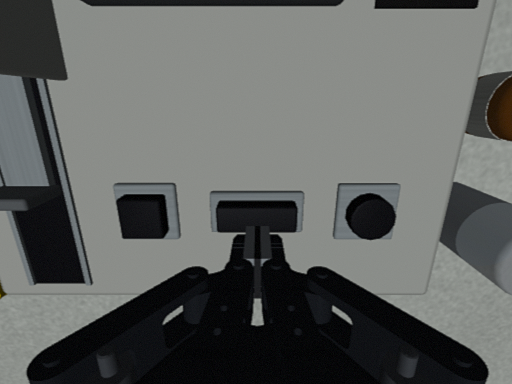

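The fingers are centred on the bar key at (257,215), with the round key at (370,216) and the square key at (143,216). Pressing now.

Emit:
play_rows(deltas=[[[0.019,0,0.1],0,1],[[0.019,0,0.18],0,1],[[0.019,0,0.23],0,1],[[0.019,0,0.26],0,1],[[0.019,0,0.29],0,1],[[0.019,0,0.31],0,1],[[0.019,0,0.32],0,1],[[0.019,0,0.32],0,1],[[0.019,0,0.32],0,1]])

```text
time: 9.55
eef_pos: [587.8, -22.3, 107.9]
tcp_rot: [-0.0, 0.998, -0.059, 0.0]
contact_force: [-10.7, 2.2, 18.1]
opening: 0.3
```

The bar key bottomed at 18 N and the same height (107.9). I'll hold briefly, then lift clear.

Emit:
play_rows(deltas=[[[0,0,0.01],0,1],[[0,0,0.01],0,1],[[0,0,-0.1],0,1],[[0,0,-0.35],0,1],[[0,0,-0.7],0,1],[[0,0,-1.0],0,1],[[0,0,-1.0],0,1],[[0,0,-1.0],0,1],[[0,0,-1.0],0,1]])

```text
time: 10.3
eef_pos: [587.6, -22.5, 205.6]
tcp_rot: [0.0, 0.998, -0.059, -0.0]
contact_force: [-0.8, 1.1, -0.3]
opening: -0.0
```

Emit:
play_rows(deltas=[[[-0.3,0,0],0,1],[[-0.6,0,0],0,1],[[-1.0,0,0],0,1],[[-1.0,0,0],0,1],[[-1.0,0,0],0,1]])

```text
time: 10.72
eef_pos: [487.1, -10.5, 205.6]
tcp_rot: [0.0, 0.998, -0.059, -0.0]
contact_force: [0.2, -0.6, -0.0]
opening: 0.4
```

```bash
python3 t.py; python3 - <<'E'
from rig import *
from h import *
from scipy.spatial.transform import Rotation as R
o=[]
for n in("scene","top","wrist"):
    c=read_camera(n)
    im=c["pixels"][:,:,::-1]
    o.append(cv2.resize(im[130:290,130:345],(400,298)) if n=="scene" else cv2.resize(im,(400,298)))
    if n=="wrist":
        P=cloud(c);L=R.from_euler('z',-0.1169).inv().apply((P-[660.7,4.5,0]).reshape(-1,3)).reshape(P.shape)
        for k,y in dict(sq=45,bar=-35,rnd=-115).items():
            m=np.hypot(L[...,0]+70,L[...,1]-y)<9
            print(k,np.median(L[m][:,2]),m.sum())
        m=(L[...,2]>108)&(L[...,2]<130)&(abs(L[...,1]-123.5)<25)&(L[...,0]>-75)&(L[...,0]<-30)
        print("tab",m.sum(),L[m].min(0) if m.any() else 0)
cv2.imwrite("pics/a8.png",np.vstack([np.hstack(o[:2]),np.hstack([o[2],o[2]*0])]))
E
```

```text
t 10.7167 pos [487.1 -10.5 205.6] loc [-170.7  -35.2  205.6] F [ 0.2 -0.6 -0. ] open 0.4379450583722787
yawtool-vs-phot -0.0011 tilt [-0. -0. -1.]
round [100.8  79.7  89.6]
bar [100.7  -0.3  89.6]
tab [  35.5 -158.7   97.6]
sq 103.23819423933821 412
bar 103.30369164286519 410
rnd 103.22198637298443 413
tab 824 [-56.12525113 102.93930175 108.06725383]
```

View pics/a8.png

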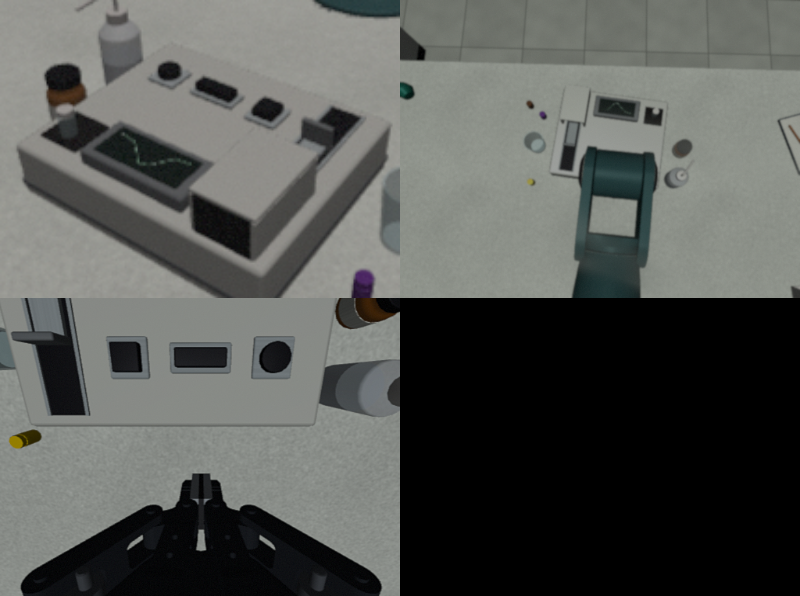

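All three keys are up (tops at 103.2–103.3), the tab is still home at x −56, the other items stand where they were, and the arm is clear of everything. Handing in.

```bash
python3 -c "
from rig import *
print(close_job())"
```

```text
the job is handed in; nothing more can be done
None
```

The reading sequence is done and the job is handed in, at about 11 s of the 45 s allowed; it reports no verdict. With closed fingers I did the following:
1. **Round key:** pressed it to its stop (27 N) and let it up while the vial was still out of the hood.
2. **Carriage:** pushed it home by the tab. The tab moved 59.7 mm and the stop pushed back with 17 N.
3. **Bar key:** pressed it to its stop (18 N), let it up and backed clear.

In the last checks all three key tops stood at 103 mm, which is up. The tab was still home at x ≈ −56 mm, and the force on the tool was near zero. The spare vial, wash bottle, jar and beaker looked unmoved in the pictures; I did not measure them.

The vial inside the hood could not be seen at the end, so I did not check directly that it stands upright. The push was slow, at about 50 mm/s, and the fingers never came near the vial. No check failed or disagreed beyond 1–2 mm.

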